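# Lock the stamp away in the push-button cash box

### The job

Put the rubber stamp away in the cash box: slide the box back square against the power rail so that it cannot slip, press its front button right in until the lid springs up, and stand the stamp upright in the empty compartment. Then shut the lid until it latches, leaving the box against the rail and the mug and the glue stick undisturbed.

Things in the scene. Friction and masses are not known exactly. Their poses are not given: they have to be found in the camera images.
- power_rail: Fixed aluminium power rail with black end caps and round sockets on top, screwed to the desk behind the cash box: 50 (x) x 300 (y) x 55 (z) mm. Origin: centre of its underside. Its x axis points away from the robot, so its flat front face, the stop, is the plane x = -25 mm in its frame.
- cash_box: Dark red loose cash box, 0.6 kg, 125 (x) x 180 (y) x 88 (z) mm shut. Origin: centre of underside; x points from front (button) to back (hinges). Walls and floor 2.5 mm, base rim 63 mm high. Inside, a black coin tray 33 mm high fills y > 23 mm; the empty compartment is y = -87 to 23 mm. A latch hook stands 74 mm high inside the front (x < -36 mm, |y| < 9 mm).
- button_face (a point): Centre of the outer face of the steel push button in the middle of the box's front, 36 mm above the desk. Round, 26 mm across, standing 14 mm out of the front wall; it is pressed along the box's +x. Moves with the button.
- box_back (a point): Middle of the box's flat back wall, 30 mm above the desk, same axes as the box; touches the rail's front face when the box stands against it.
- box_bay (a point): Point on the floor of the empty compartment where the stamp may stand: box frame x = -3, y = -34, z = 3 mm. Same axes as the box.
- lid_hinge (a point): Middle of the lid's hinge line, at the top of the box's back wall, 63 mm above the desk; the axis is the box's y. Turns with the lid.
- lid_press (a point): Point on the lid's outer face near its front edge, in the middle of the width, where it is pushed shut: in the lid's own frame 105 mm in front of the hinge line and 25 mm above it (88 mm above the desk when shut). A folded steel carrying handle lies nearer the hinge. The lid is 183 mm wide and reaches 127 mm from the hinge.
- cash_lid (a joint): Lid angle in rad: 0 shut (up to about 0.03 when held by the latch), 1.5 fully up. A weak spring raises it when unlatched (about 1 N at the front edge) and holds it up. Pushed over from behind and pressed down with about 10 N near its front edge it snaps under the latch hook.
- cash_button (a joint): Travel of the button in m: 0 out, 0.008 fully in. It is sprung: starts to move at about 8 N and takes 12 N fully in; the latch lets go at about 5 to 6 mm. The unbraced box slides at 3 to 5 N, so the button does not yield until something stops the box.
- stamp_mid (a point): Centre, half-way up, of the loose wooden rubber stamp standing on its rubber face: base 30 (x) x 52 (y) x 17 mm, turned round handle 27 mm across above it, 68 mm tall in all; grip the handle at about 50 mm above its underside. z points up.
- mug: Bystander: green and white mug, 78 mm across and 101 mm tall with handle, at the back left. Origin: centre of its underside.
- glue: Bystander: yellow glue stick standing upright, 26 mm across, 93 mm tall; it stands on one side of the box and the stamp on the other. Origin: centre of its underside.
Mind the look-alikes: they are no part of the job. What is meant by the part that bears stamp_mid is not white, and is the smaller of those in its own colour.

How it is judged:
On the way, in this order (a step that is already met when the one before it is completed fails the run):
1. the box stands square with its back against the power rail (within 8 mm, 0.12 rad) and its lid has sprung up past 1.2 rad (x of box_back in the frame of power_rail above -0.033 m and y of box_back in the frame of power_rail between -0.12 and 0.12 m and angle between the x axis of cash_box and the x axis of power_rail, either way round below 0.12 rad and value of joint cash_lid above 1.2 rad), for 0.1 s.
2. the stamp stands upright in the empty compartment, let go, with the lid still up (x of stamp_mid in the frame of cash_box between -0.06 and 0.06 m and y of stamp_mid in the frame of cash_box between -0.09 and 0.03 m and z of stamp_mid in the frame of cash_box between 0.025 and 0.05 m and angle between stamp_mid's own z axis and vertical below 0.2 rad and value of joint cash_lid above 0.9 rad and contact force between the fingers and cash_box below 0.2 N and distance between the grasp point and stamp_mid above 0.06 m), for 0.1 s.
At the end, for the whole second after the job is handed in: The lid is shut and held by its latch (under 0.05 rad) with nothing touching it; the stamp stands upright (within 0.2 rad) in the empty compartment; the box stands flat on the desk with its back within 20 mm of the rail and within 0.2 rad of square, at rest (x of stamp_mid in the frame of cash_box between -0.06 and 0.06 m and y of stamp_mid in the frame of cash_box between -0.09 and 0.03 m and z of stamp_mid in the frame of cash_box between 0.025 and 0.05 m and angle between stamp_mid's own z axis and vertical below 0.2 rad and x of box_back in the frame of power_rail above -0.045 m and y of box_back in the frame of power_rail between -0.12 and 0.12 m and angle between the x axis of cash_box and the x axis of power_rail, either way round below 0.2 rad and value of joint cash_lid below 0.05 rad and angle between cash_box's own z axis and vertical below 0.05 rad and height (world z) of box_back below 0.034 m and linear speed of cash_box below 0.02 m/s).
It fails at once if the mug or the glue stick is moved by more than 30 mm or tipped (distance of any of mug, glue from where it was at the start of the episode above 0.03 m or angle between any of mug, glue's own z axis and vertical above 0.3 rad).
It fails at once if the cash box is tipped by more than 0.3 rad (angle between cash_box's own z axis and vertical above 0.3 rad).
It also fails if it takes over 67 s, if anything falls off the work surface, if the arm or the gripper's body presses on something with over 40 N, if the wrist force passes 120 N, or if a joint passes its speed limit or range.

### The arm

A 6-joint arm with a two-finger parallel gripper is mounted at the origin on the work surface; the furniture and walls round the work are solid. World frame = base frame: x ahead of the robot, y to its left, z up, the work surface at z = 0. Lengths are in m, angles in rad, forces in N, time in s.
With the tool pointing down it reaches from about 0.25 to 0.775 m from the base axis. Payload 4 kg.
Tool frame: the origin (TCP) lies at the very end of the fingers, on their centre line; the grasp point (between the pads) lies 19 mm behind it (robot.hold_point_z is the distance from the TCP to the grasp point, in m); z points along the fingers, y is the line along which they close (so a half turn about z gives the same grasp; the last joint's range is limited). The gripper opens to 94 mm and grips with 3 to 60 N. Pads are 16 mm wide; open, the fingers measure 119 mm over their backs; the gripper's body (75 mm by 177 mm) begins 78 mm behind the grasp point.
Start: joints at [-1.241, 0.087, 1.371, -0, 1.684, -0.103], TCP at [0.231, -0.499, 0.166] pointing down, gripper open.
Joint ranges: [-3.1, 3.1], [-0.76, 2.03], [0.27, 2.55], [-1.08, 4.22], [0.17, 2.65], [-2.57, 2.57]. Speed limits (rad/s): [2.79, 2.79, 3.14, 3.14, 3.14, 3.14].

### API

Orientations are given as [roll, pitch, yaw] about the fixed x, y, z axes, in that order (R = Rz(yaw) Ry(pitch) Rx(roll)).
In Python, from bench import robot gives the robot as it stands.
- The arm moves only by the tool carry_out, never from a script. Its argument "steps" is a list of rows, each a list of 3 entries, a list of its own where there are three numbers: the shift along the tool's x, y, z in m, then the turn about the tool's z in units of 10 degrees (1.0 is 10 degrees), then the closure, from -1 (fully open) to 1 (shut). In form: [[[tx, ty, tz], roll, jaw], ...]. A call has 1 to 10 rows; each row is the pose to reach, as a shift and turn from the pose commanded when the call began, along the tool's axes at that moment; what a row does not reach only later rows make up. A row lasts 1/8 s, in which the tool goes at most 62.5 mm and 10.7 degrees, less where a joint would pass 70% of its speed; a pose out of reach is approached as far as the arm can. A call with a gripper value outside its range is refused whole. The fingers move at their own pace and stop on an object; the grip force is fixed at half the most. Time passes only in rows, so rows that repeat a pose let the fingers close. It gives the time, the measured TCP pose, the force, the opening and the grip force at its end, in the units of the state.
- robot.get_obs(): the state, without advancing time (a new reading comes with each control period).
- robot.snapshot(name): name is "side" or "top"; returns a dict with "image" (400x640x3 uint8, red, green, blue), "z_map" (400x640 float32, m along the optical axis (not along the pixel's ray), 0 where there is no reading), "mtx" (3x3 intrinsics, pixels), "R" (3x3) and "t" (3): a world point X has camera coordinates R X + t. Camera axes: x right, y down, z forward; pixel columns grow to the right and rows downward; lengths in m; the calibration is good to about 2 mm. A picture is of the moment at which its call begins.
- robot.close_job(): hands the job in; it is judged then, once.
The state is a dict: "time": time; "joint_positions": joint angles; "qvel": joint speeds; "joint_torque": joint torques, N m; "tool_pos": TCP position; "ee_rot": TCP orientation; "wrist_force": force on the tool from outside, world axes, zero at the start; "wrist_torque": the same for the moment, N m; "width": finger opening in m; "finger_force": force on a finger pad.
Only numpy, scipy, OpenCV 4.12 (cv2) and the standard library are available. Lean on these libraries where they do the work, as an engineer would, in place of code of your own. Each camera call takes 0.05 s, during which the arm holds its last target. There are 200 camera calls.

## Working session

There is one attempt and no reset: what is moved stays moved. The work goes in short steps, Python scripts to look and compute and a tool call to move; the robot and the scene stay as the last step left them, time stands still between calls to the robot, and variables do not carry over. Pictures are saved under pics/ and viewed, at most 10 in all, crops included, and the job is handed in when it is done.

Besides the shell and the picture viewer there is one more tool, called after "Request:" as name(argument=value, ...), one argument or row to a line, values as JSON. carry_out: Moves the arm, as the interface text tells. Its arguments: {"type":"object","properties":{"steps":{"type":"array","items":{"type":"array"}}},"required":["steps"]}

```bash
mkdir -p pics; ls
cat > h.py <<'E'
import numpy as np, cv2
from bench import robot
def snap(n):
    s=robot.snapshot(n); return s
def pts(s):
    z=s["z_map"]; K=s["mtx"]; v,u=np.mgrid[:z.shape[0],:z.shape[1]]
    c=np.stack([(u-K[0,2])/K[0,0]*z,(v-K[1,2])/K[1,1]*z,z],-1)
    w=(c-s["t"])@s["R"]
    w[z==0]=np.nan
    return w
def save(im,name): cv2.imwrite("pics/"+name,cv2.cvtColor(im,cv2.COLOR_RGB2BGR))
E
python3 - <<'E'
from h import *
o=robot.get_obs(); print(o)
a=snap("top"); b=snap("side")
np.savez("s0.npz",**{k+"_a":v for k,v in a.items()},**{k+"_b":v for k,v in b.items()})
save(a["image"],"top0.png"); save(b["image"],"side0.png")
for s in (a,b): print(s["mtx"],-s["R"].T@s["t"],s["R"])
E
```

```text
pics
{'time': 0.0, 'joint_positions': array([-1.24110611e+00,  8.80064075e-02,  1.37220746e+00, -2.25428423e-07,
        1.68360930e+00, -1.03080184e-01]), 'qvel': array([ 0.00063329,  0.00205994, -0.00177418,  0.00038966,  0.00090126,
       -0.00042189]), 'joint_torque': array([ 2.52726693e-07, -3.40181315e+01, -3.02427328e+01,  7.17650517e-02,
        3.26915283e-02, -1.65496149e-04]), 'tool_pos': array([ 0.230466  , -0.49869912,  0.16479993]), 'ee_rot': array([-3.13937396e+00, -2.29291359e-04,  4.32770118e-01]), 'wrist_force': array([0.49903812, 0.04029252, 0.09251352]), 'wrist_torque': array([ 0.02321041, -0.02816327,  0.00449793]), 'finger_force': 0.0, 'width': 0.09383477378611337}
[[413.4408934    0.         316.69379002]
 [  0.         413.4408934  194.14645272]
 [  0.           0.           1.        ]] [ 0.40105107 -0.03352584  1.09418021] [[ 2.46742450e-02 -9.99695188e-01 -8.43924280e-04]
 [-9.90037549e-01 -2.43187998e-02 -1.38687588e-01]
 [ 1.38624792e-01  4.25752826e-03 -9.90335822e-01]]
[[438.88242552   0.         323.9580049 ]
 [  0.         438.88242552 202.8311888 ]
 [  0.           0.           1.        ]] [0.04070776 0.40206493 0.99486789] [[-0.62379749 -0.78147355  0.01325817]
 [-0.62968924  0.49244499 -0.60082392]
 [ 0.46299909 -0.38314098 -0.79927144]]
```

View pics/top0.png

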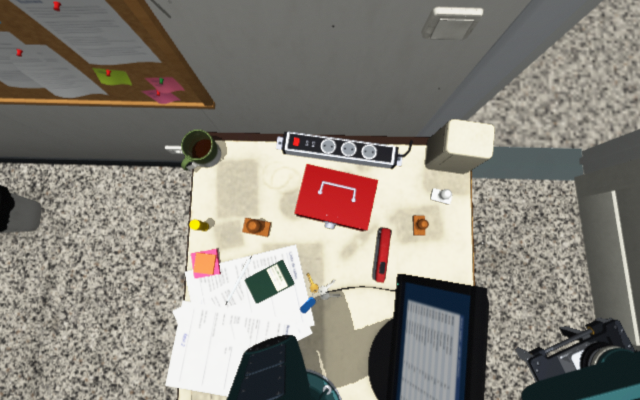

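View pics/side0.png

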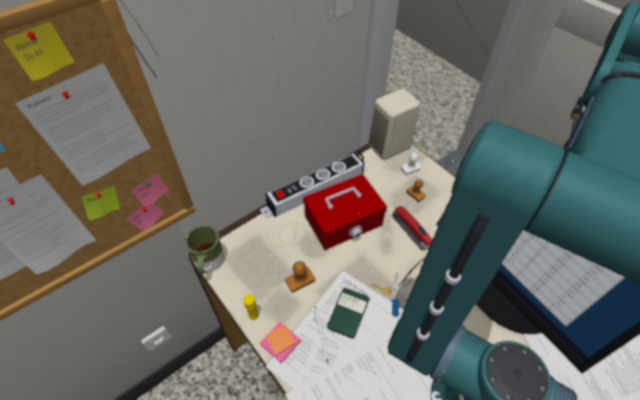

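Stamp candidates in the top view are the large brown one at (257,226), the smaller brown one at (420,225) and the white one at (441,195). By the description I choose (420,225): not white, the smaller brown one, and on the far side of the box from the glue at (196,225). The box is at (337,197), the rail at (338,148), and the mug at (198,150). The red stapler at (382,255) and the monitor at (440,330) need to be avoided.

```bash
cat > m.py <<'E'
from h import *
def comp(mask,uv):
    n,l=cv2.connectedComponents(mask.astype(np.uint8)); return l==l[uv[1],uv[0]]
def rect(w,m):
    p=w[m]; p=p[~np.isnan(p[:,0])]; r=cv2.minAreaRect((p[:,:2]*1000).astype(np.float32)); return r,cv2.boxPoints(r).round(),len(p)
E
python3 - <<'E'
from m import *
d=np.load("s0.npz"); a={k[:-2]:d[k] for k in d if k.endswith("_a")}; b={k[:-2]:d[k] for k in d if k.endswith("_b")}
w=pts(a); im=a["image"].astype(int); Z=w[...,2]; hsv=cv2.cvtColor(a["image"],cv2.COLOR_RGB2HSV)
v,u=np.mgrid[:400,:640]
print("desk z",np.nanmedian(Z[170:180,260:280]))
red=(im[...,0]>100)&(im[...,1]<60)&(im[...,2]<60)
def win(u0,u1,v0,v1): return (u>=u0)&(u<u1)&(v>=v0)&(v<v1)
m=red&win(290,385,160,235)&(Z>0.07)&(Z<.1); print("box top",rect(w,m),np.nanmedian(Z[m]))
m=win(276,405,128,170)&(Z>0.045)&(Z<.065)&(w[...,0]<.62); print("rail",rect(w,m),np.nanmedian(Z[m]))
for nm,W in dict(stampR=(408,435,208,240),stampL=(240,275,214,240),white=(428,455,186,206),mug=(160,220,128,170),glue=(186,208,216,235),stapler=(370,395,225,285),block=(425,495,118,175)).items():
    m=win(*W)&(Z>0.008); r=rect(w,m); mt=m&(Z>np.nanmax(Z[m])-.012); print(nm,r[0],"maxz",np.nanmax(Z[m]).round(3),"top mean",np.nanmean(w[mt],0).round(3))
    for lo,hi in((.01,.025),(.035,.075)):
        q=m&(Z>lo)&(Z<hi)
        if q.sum()>4 and 'st' in nm: print("   ",lo,rect(w,q)[0],np.nanmean(w[q],0).round(3))
# monitor
m=win(390,490,270,400)&(Z>0.02); print("mon",rect(w,m)[1].tolist(),np.nanmax(Z[m]), np.nanmin(Z[m]))
for c in((400,280),(485,290),(430,300),(375,350)): print(c,w[c[1],c[0]].round(3))
# button
gm=win(322,340,220,233); print("btn", [(x,y,w[y,x].round(3).tolist()) for x,y in((330,225),(331,227),(328,225))])
wb=pts(b); print("btn side",[wb[y,x].round(3).tolist() for x,y in((355,231),(354,234),(357,229))])
c=cv2.resize(a["image"][180:245,220:460],(720,195),interpolation=cv2.INTER_CUBIC); c2=cv2.resize(b["image"][140:300,270:470],(600,480)) 
c2=cv2.copyMakeBorder(c2[:400],0,0,0,120,cv2.BORDER_CONSTANT); save(np.vstack([c,c2]),"crop0.png")
E
```

```text
desk z 0.00034813872619858944
box top (((536.8157958984375, -76.7759017944336), (178.52130126953125, 126.80868530273438), 78.25769805908203), array([[ 457., -151.],
       [ 581., -177.],
       [ 617.,   -2.],
       [ 493.,   24.]], dtype=float32), 3446) 0.0896305996034908
rail (((0.0, 0.0), (0.0, 0.0), 0.0), array([[0., 0.],
       [0., 0.],
       [0., 0.],
       [0., 0.]], dtype=float32), 0) nan
stampR ((476.1468811035156, -296.1532897949219), (50.086769104003906, 29.672536849975586), 0.3302673399448395) maxz 0.073 top mean [ 0.476 -0.296  0.066]
    0.01 ((476.1468811035156, -296.1532897949219), (50.086769104003906, 29.672536849975586), 0.3302673399448395) [ 0.475 -0.293  0.017]
    0.035 ((476.5522766113281, -296.26031494140625), (24.24207305908203, 24.91921043395996), 55.887908935546875) [ 0.476 -0.295  0.064]
stampL ((461.0704650878906, 127.01927185058594), (68.8206787109375, 39.073490142822266), 80.78643798828125) maxz 0.093 top mean [0.461 0.126 0.086]
    0.01 ((461.0704650878906, 127.01927185058594), (68.8206787109375, 39.073490142822266), 80.78643798828125) [0.459 0.12
[... 861 characters left out ...]
  0.035 ((397.09820556640625, -199.37757873535156), (25.724830627441406, 135.4451446533203), 83.63327026367188) [ 0.396 -0.199  0.044]
block ((697.9725341796875, -376.0845947265625), (114.18681335449219, 152.0413360595703), 82.95492553710938) maxz 0.184 top mean [ 0.665 -0.375  0.178]
mon [[58.0, -328.0], [345.0, -352.0], [355.0, -229.0], [68.0, -206.0]] 0.3467449477143768 0.054629403873940975
(400, 280) [ 0.339 -0.235  0.076]
(485, 290) [ 0.341 -0.335  0.338]
(430, 300) [ 0.307 -0.274  0.201]
(375, 350) [ 0.159 -0.186  0.004]
btn [(330, 225, [0.47, -0.065, 0.045]), (331, 227, [0.465, -0.067, 0.046]), (328, 225, [0.469, -0.06, 0.048])]
btn side [[0.469, -0.058, 0.049], [0.466, -0.052, 0.043], [0.469, -0.065, 0.051]]
  return np.nanmean(a, axis, out=out, keepdims=keepdims)
```

View pics/crop0.png

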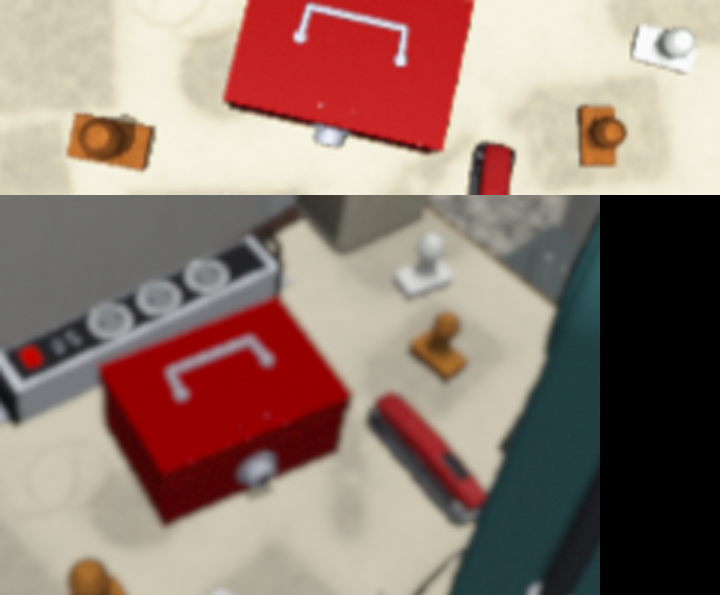

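The crop confirms it: the smaller brown stamp is at about (0.477, -0.295), with its long side along world x. I still need the rail and the wall.

Run:
```python
from m import *
d=np.load("s0.npz"); a={k[:-2]:d[k] for k in d if k.endswith("_a")}; b={k[:-2]:d[k] for k in d if k.endswith("_b")}
w=pts(a); Z=w[...,2]; v,u=np.mgrid[:400,:640]
for x,y in((290,145),(330,150),(390,158),(340,138),(285,140)): print((x,y),w[y,x].round(3))
m=(Z>.045)&(Z<.068)&(u>270)&(u<410)&(v>125)&(v<172); print("rail",rect(w,m))
for c in (250,338,420): print("wall col",c,[w[y,c].round(3).tolist() for y in (100,125,132)])
wb=pts(b); f=(wb[...,2]>.02)&(wb[...,2]<.055)&(wb[...,0]>.58)&(wb[...,0]<.76)&(wb[...,1]>-.25)&(wb[...,1]<.12)
p=wb[f]; 
for y in np.arange(-.22,.1,.04):
    q=p[abs(p[:,1]-y)<.006]; print(round(y,2),len(q), np.percentile(q[:,0],[5,50]).round(3) if len(q) else '')
```

```text
(290, 145) [0.672 0.043 0.057]
(330, 150) [ 0.662 -0.06   0.057]
(390, 158) [ 0.644 -0.215  0.057]
(340, 138) [ 0.711 -0.089 -0.002]
(285, 140) [0.685 0.056 0.056]
rail (((668.0095825195312, -84.91604614257812), (299.8326721191406, 51.17483139038086), 83.36564636230469), array([[ 625., -231.],
       [ 676., -237.],
       [ 711.,   61.],
       [ 660.,   67.]], dtype=float32), 2265)
wall col 250 [[0.776, 0.145, 0.096], [0.775, 0.178, -0.111], [0.775, 0.19, -0.184]]
wall col 338 [[0.774, -0.076, 0.115], [0.776, -0.086, -0.092], [0.774, -0.09, -0.157]]
wall col 420 [[0.774, -0.275, 0.128], [0.774, -0.324, -0.068], [0.775, -0.341, -0.14]]
-0.22 42 [0.627 0.63 ]
-0.18 33 [0.632 0.634]
-0.14 35 [0.636 0.638]
-0.1 23 [0.641 0.644]
-0.06 23 [0.646 0.649]
-0.02 37 [0.65  0.653]
0.02 43 [0.655 0.658]
0.06 91 [0.661 0.676]
```

Request:
carry_out(
  steps=[
    [[0.22, 0.048, -0.035], 0, 1],
    [[0.22, 0.048, -0.035], 0, 1],
    [[0.22, 0.048, -0.035], 0, 1],
    [[0.22, 0.048, -0.035], 0, 1],
    [[0.325, -0.179, -0.035], 1, 1],
    [[0.325, -0.179, -0.035], 2, 1],
    [[0.325, -0.179, -0.035], 3.15, 1],
    [[0.325, -0.179, -0.035], 3.15, 1],
    [[0.325, -0.179, -0.035], 3.15, 1],
    [[0.325, -0.179, -0.035], 3.15, 1],
  ],
)

```text
time: 1.35
tool_pos: [0.4506, -0.2008, 0.2008]
ee_rot: [3.141, 0.0, -0.116]
wrist_force: [-0.4, -0.5, 0.0]
width: 0.0007
finger_force: 0.0
```

```bash
cat > g.py <<'E'
import sys
from h import *
from scipy.spatial.transform import Rotation as Ro
# usage: g.py x y z yaw -> shift in tool axes and roll units
o=robot.get_obs(); R=Ro.from_euler("xyz",o["ee_rot"]).as_matrix()
print("t",round(o["time"],2),"pos",o["tool_pos"].round(4),"rpy",o["ee_rot"].round(3),"F",o["wrist_force"].round(1),"w",round(o["width"],3),"q",o["joint_positions"].round(2))
A=list(map(float,sys.argv[1:]))
for i in range(0,len(A),4):
    x,y,z,yaw=A[i:i+4]; d=R.T@(np.array([x,y,z])-o["tool_pos"])
    print("shift",d.round(4),"roll",round(-np.degrees((yaw-o["ee_rot"][2]+np.pi)%(2*np.pi)-np.pi)/10,2),"dist",np.linalg.norm(d).round(3))
E
python3 g.py .426 -.06 .2 -.116 .426 -.06 .03 -.116
```

```text
t 1.35 pos [ 0.4506 -0.2008  0.2008] rpy [ 3.141  0.    -0.116] F [-0.4 -0.5  0. ] w 0.001 q [-0.53 -0.04  1.44 -0.    1.75  1.15]
shift [-0.0408 -0.137   0.0007] roll -0.0 dist 0.143
shift [-0.0407 -0.1371  0.1707] roll -0.0 dist 0.223
```

Request:
carry_out(
  steps=[
    [[-0.041, -0.137, 0], 0, 1],
    [[-0.041, -0.137, 0], 0, 1],
    [[-0.041, -0.137, 0], 0, 1],
    [[-0.041, -0.137, 0.1], 0, 1],
    [[-0.041, -0.137, 0.17], 0, 1],
    [[-0.041, -0.137, 0.17], 0, 1],
    [[-0.041, -0.137, 0.17], 0, 1],
    [[-0.021, -0.137, 0.17], 0, 1],
    [[-0.021, -0.137, 0.17], 0, 1],
  ],
)

```text
time: 2.48
tool_pos: [0.4484, -0.0636, 0.0335]
ee_rot: [3.141, -0.004, -0.118]
wrist_force: [0.6, 0.5, 0.4]
width: 0.0008
finger_force: 0.0
```

```bash
python3 g.py .446 -.06 .03 -.116
python3 - <<'E'
from m import *
a=snap("top"); b=snap("side"); save(np.hstack([cv2.resize(a["image"][120:270,260:440],(400,333)),cv2.resize(b["image"][150:300,260:440],(400,333))]),"pre.png")
E
```

```text
t 2.48 pos [ 0.4484 -0.0636  0.0335] rpy [ 3.141 -0.004 -0.118] F [0.6 0.5 0.4] w 0.001 q [-0.27 -0.07  1.79 -0.    1.41  1.42]
shift [-0.0029 -0.0033  0.0035] roll -0.01 dist 0.006
```

View pics/pre.png

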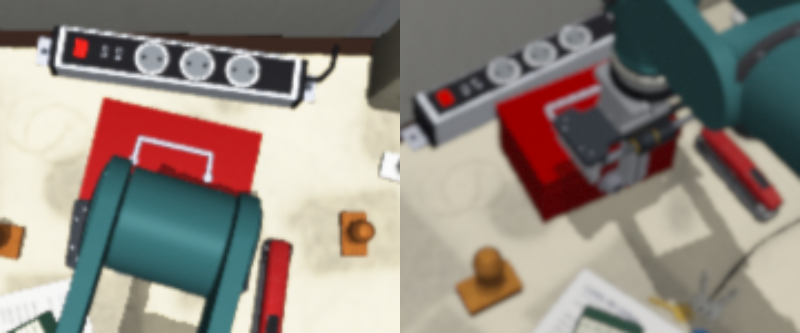

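The fingers are in front of the button, with the box about 44 mm off the rail. Next is the push.

Request:
carry_out(
  steps=[
    [[0.008, -0.001, 0], 0, 1],
    [[0.014, -0.001, 0], 0, 1],
    [[0.02, -0.001, 0], 0, 1],
    [[0.026, -0.001, 0], 0, 1],
    [[0.032, -0.001, 0], 0, 1],
    [[0.038, -0.001, 0], 0, 1],
    [[0.043, -0.001, 0], 0, 1],
    [[0.043, -0.001, 0], 0, 1],
  ],
)

```text
time: 3.58
tool_pos: [0.487, -0.066, 0.0303]
ee_rot: [3.141, 0.004, -0.117]
wrist_force: [-4.9, -0.5, 1.8]
width: 0.0002
finger_force: 2.5
```

Request:
carry_out(
  steps=[
    [[0.004, 0, 0], 0, 1],
    [[0.008, 0, 0], 0, 1],
    [[0.011, 0, 0], 0, 1],
    [[0.013, 0, 0], 0, 1],
    [[0.015, 0, 0], 0, 1],
    [[0.015, 0, 0], 0, 1],
  ],
)

```text
time: 4.32
tool_pos: [0.502, -0.0677, 0.0305]
ee_rot: [3.141, 0.004, -0.117]
wrist_force: [-5.4, -0.2, 1.3]
width: 0.0001
finger_force: 2.5
```

Request:
carry_out(
  steps=[
    [[0.002, 0, 0], 0, 1],
    [[0.004, 0, 0], 0, 1],
    [[0.006, 0, 0], 0, 1],
    [[0.006, 0, 0], 0, 1],
  ],
)

```text
time: 4.82
tool_pos: [0.506, -0.0692, 0.0299]
ee_rot: [3.139, 0.008, -0.117]
wrist_force: [-8.2, -1.6, 2.4]
width: 0.0005
finger_force: 4.1
```

Request:
carry_out(
  steps=[
    [[0.002, 0, 0], 0, 1],
    [[0.004, 0, 0], 0, 1],
    [[0.006, 0, 0], 0, 1],
    [[0.006, 0, 0], 0, 1],
    [[0.006, 0, 0], 0, 1],
  ],
)

```text
time: 5.45
tool_pos: [0.5075, -0.0722, 0.0288]
ee_rot: [3.134, 0.017, -0.118]
wrist_force: [-17.4, -7.4, 3.7]
width: 0.0005
finger_force: 8.0
```

Run:
```python
from m import *
a=snap("top"); w=pts(a); Z=w[...,2]; im=a["image"].astype(int); v,u=np.mgrid[:400,:640]
save(a["image"],"p1.png")
red=(im[...,0]>90)&(im[...,1]<70)&(im[...,2]<70)&(u>280)&(u<400)&(v>145)&(v<240)&(Z>.06)
p=w[red]; print(len(p))
for y in np.arange(-.18,.03,.03):
    q=p[abs(p[:,1]-y)<.005]; print(round(y,2),len(q),(q[:,0].min().round(3),q[:,0].max().round(3),q[:,2].max().round(3),q[q[:,0].argmax(),2].round(3)) if len(q) else '')
```

```text
470
-0.18 3 (np.float64(0.617), np.float64(0.631), np.float64(0.09), np.float64(0.09))
-0.15 35 (np.float64(0.615), np.float64(0.636), np.float64(0.092), np.float64(0.087))
-0.12 28 (np.float64(0.542), np.float64(0.646), np.float64(0.426), np.float64(0.062))
-0.09 21 (np.float64(0.547), np.float64(0.642), np.float64(0.428), np.float64(0.087))
-0.06 15 (np.float64(0.638), np.float64(0.647), np.float64(0.093), np.float64(0.086))
-0.03 0 
0.0 69 (np.float64(0.591), np.float64(0.653), np.float64(0.092), np.float64(0.087))
```

Request:
carry_out(
  steps=[
    [[-0.02, 0, 0], 0, 1],
    [[-0.06, 0, 0], 0, 1],
    [[-0.09, 0, 0], 0, 1],
    [[-0.09, 0, -0.1], 0, 1],
    [[-0.09, 0, -0.16], 0, 1],
    [[-0.09, 0.1, -0.16], 0, 1],
    [[-0.09, 0.16, -0.16], 0, 1],
    [[-0.09, 0.16, -0.16], 0, 1],
    [[-0.09, 0.16, -0.16], 0, 1],
  ],
)

```text
time: 6.62
tool_pos: [0.4078, -0.2201, 0.1914]
ee_rot: [3.14, -0.002, -0.121]
wrist_force: [-0.9, -0.4, 0.1]
width: 0.0006
finger_force: 0.0
```

```bash
cat > look.py <<'E'
import sys
from m import *
a=snap("top"); b=snap("side"); save(np.hstack([cv2.resize(a["image"][110:260,260:460],(400,300)),cv2.resize(b["image"][110:310,220:440],(400,364))[:300]]),sys.argv[1])
np.savez("s1.npz",**{k+"_a":v for k,v in a.items()},**{k+"_b":v for k,v in b.items()})
E
python3 look.py open.png; python3 g.py .477 -.295 .1 -.116
```

```text
t 6.72 pos [ 0.4078 -0.2174  0.1909] rpy [-3.141e+00 -1.000e-03 -1.170e-01] F [-0.2  0.2  0.9] w 0.0 q [-0.61 -0.11  1.52  0.    1.73  1.07]
shift [0.0777 0.069  0.0909] roll -0.01 dist 0.138
```

View pics/open.png

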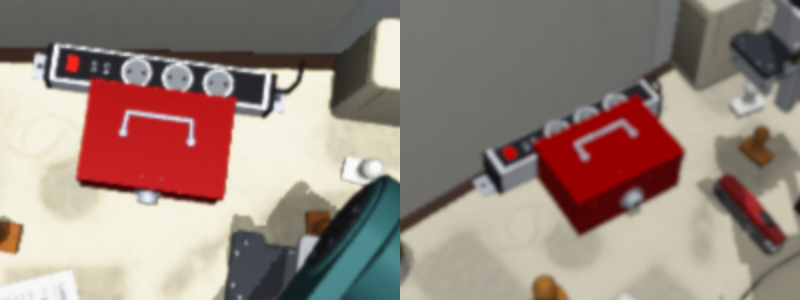

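The box is against the rail, but the lid is still shut. I'll measure the box and the button before pressing again.

Run:
```python
from m import *
d=np.load("s1.npz"); a={k[:-2]:d[k] for k in d if k.endswith("_a")}; b={k[:-2]:d[k] for k in d if k.endswith("_b")}
w=pts(a); im=a["image"].astype(int); Z=w[...,2]; v,u=np.mgrid[:400,:640]
red=(im[...,0]>100)&(im[...,1]<60)&(im[...,2]<60)
m=red&(u>290)&(u<385)&(v>140)&(v<225)&(Z>0.075)&(Z<.1); r=rect(w,m); print(r)
ex=np.array([.9933,-.1157]);ey=np.array([.1157,.9933])
for q in r[1]: print("s,t",(q@ex).round(),(q@ey).round())
for s,W in((a,(322,345,200,216)),(b,(320,350,190,225))):
    w=pts(s); im=s["image"].astype(int); g=(abs(im[...,0]-im[...,1])<30)&(im.sum(2)>330)&(u>W[0])&(u<W[1])&(v>W[2])&(v<W[3])&(w[...,2]>.02)&(w[...,2]<.06)
    p=w[g]; print(len(p)); st=np.c_[p[:,:2]@ex,p[:,:2]@ey,p[:,2]]; print(np.percentile(st,[2,25,50,75,98],axis=0).round(3))
```

```text
(((581.3901977539062, -79.87832641601562), (181.1956787109375, 128.5595245361328), 83.36563110351562), array([[ 507., -162.],
       [ 635., -177.],
       [ 656.,    3.],
       [ 528.,   18.]], dtype=float32), 3438)
s,t 522.0 -102.0
s,t 651.0 -102.0
s,t 651.0 79.0
s,t 522.0 79.0
68
[[ 0.509 -0.026  0.034]
 [ 0.512 -0.018  0.043]
 [ 0.516 -0.012  0.047]
 [ 0.52  -0.006  0.049]
 [ 0.523  0.001  0.056]]
42
[[ 0.509 -0.016  0.039]
 [ 0.513 -0.01   0.044]
 [ 0.517 -0.007  0.048]
 [ 0.521 -0.003  0.049]
 [ 0.524 -0.001  0.054]]
```

Box: square and seated, with its back at the rail face. Button: face at about s=0.510 (distance along the rail's normal) and t=-0.0115 (sideways offset). The fingertips were high on the button, so I'll press again lower and centred.

```bash
python3 g.py .43 -.0617 .19 -.116 .465 -.0657 .019 -.116
```

```text
t 6.72 pos [ 0.4078 -0.2174  0.1909] rpy [-3.141e+00 -1.000e-03 -1.170e-01] F [-0.2  0.2  0.9] w 0.0 q [-0.61 -0.11  1.52  0.    1.73  1.07]
shift [ 0.0038 -0.1572  0.001 ] roll -0.01 dist 0.157
shift [ 0.0389 -0.1573  0.172 ] roll -0.01 dist 0.236
```

Request:
carry_out(
  steps=[
    [[0.004, -0.157, 0], 0, 1],
    [[0.004, -0.157, 0], 0, 1],
    [[0.004, -0.157, 0], 0, 1],
    [[0.004, -0.157, 0.1], 0, 1],
    [[0.02, -0.157, 0.172], 0, 1],
    [[0.039, -0.157, 0.172], 0, 1],
    [[0.039, -0.157, 0.172], 0, 1],
    [[0.055, -0.157, 0.172], 0, 1],
    [[0.065, -0.157, 0.172], 0, 1],
    [[0.065, -0.157, 0.172], 0, 1],
  ],
)

```text
time: 7.98
tool_pos: [0.4924, -0.0697, 0.0212]
ee_rot: [3.141, -0.004, -0.117]
wrist_force: [-0.0, -0.1, 0.1]
width: 0.0004
finger_force: 0.0
```

```bash
python3 g.py .4953 -.0693 .019 -.116
```

```text
t 7.97 pos [ 0.4924 -0.0697  0.0212] rpy [ 3.141 -0.004 -0.117] F [-0.  -0.1  0.1] w 0.0 q [-0.25  0.04  1.71 -0.    1.38  1.43]
shift [ 0.0028 -0.0007  0.0022] roll -0.0 dist 0.004
```

Request:
carry_out(
  steps=[
    [[0.005, 0, 0], 0, 1],
    [[0.01, 0, 0], 0, 1],
    [[0.01, 0, 0], 0, 1],
  ],
)

```text
time: 8.35
tool_pos: [0.5004, -0.0705, 0.019]
ee_rot: [3.141, -0.0, -0.117]
wrist_force: [0.5, 0.5, -0.6]
width: 0.0009
finger_force: 0.0
```

Request:
carry_out(
  steps=[
    [[0.003, 0, 0], 0, 1],
    [[0.005, 0, 0], 0, 1],
    [[0.005, 0, 0], 0, 1],
  ],
)

```text
time: 8.72
tool_pos: [0.5052, -0.071, 0.0189]
ee_rot: [3.142, 0.0, -0.117]
wrist_force: [0.2, -0.3, 0.8]
width: 0.0002
finger_force: 0.0
```

Request:
carry_out(
  steps=[
    [[0.003, 0, 0], 0, 1],
    [[0.005, 0, 0], 0, 1],
    [[0.005, 0, 0], 0, 1],
  ],
)

```text
time: 9.1
tool_pos: [0.5081, -0.0713, 0.0183]
ee_rot: [3.142, 0.005, -0.117]
wrist_force: [-5.5, 0.0, 1.5]
width: 0.0003
finger_force: 2.6
```

Request:
carry_out(
  steps=[
    [[0.003, 0, 0], 0, 1],
    [[0.006, 0, 0], 0, 1],
    [[0.008, 0, 0], 0, 1],
    [[0.008, 0, 0], 0, 1],
  ],
)

```text
time: 9.6
tool_pos: [0.5069, -0.0713, 0.0159]
ee_rot: [3.141, 0.025, -0.117]
wrist_force: [-22.6, 1.4, 7.3]
width: 0.0003
finger_force: 11.5
```

```bash
python3 -c "
from h import *
o=robot.get_obs();print(o['wrist_force'],o['wrist_torque'],o['tool_pos'],o['joint_torque'],o['finger_force'])
b=snap('side');a=snap('top')
save(np.hstack([cv2.resize(b['image'][160:260,290:410],(480,400),interpolation=cv2.INTER_CUBIC),cv2.resize(a['image'][140:240,290:370],(320,400))]),'press.png')"
```

```text
[-22.58653038   1.41042974   7.29563555] [ 0.17197438  3.84706873 -0.03862214] [ 0.50690121 -0.07134538  0.01593637] [ 1.08397655e+00 -3.01614618e+01 -3.61980021e+01  1.44440990e+00
 -7.16523618e+00  4.90042730e-04] 11.526641249656677
```

View pics/press.png

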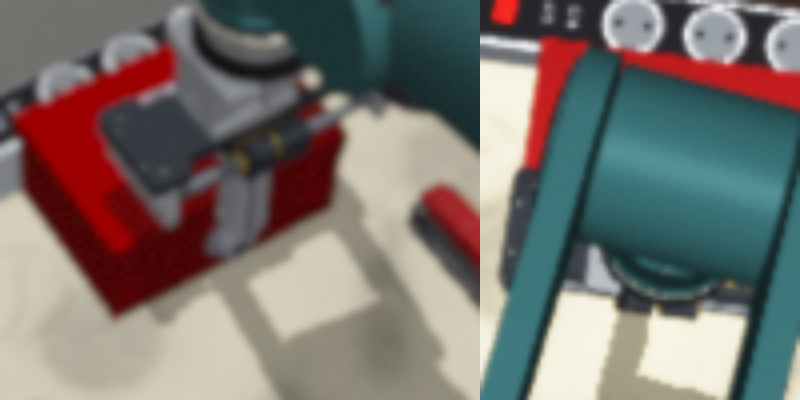

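Run:
```python
from m import *
ex=np.array([.9933,-.1157]);ey=np.array([.1157,.9933])
o=robot.get_obs(); T=o["tool_pos"]; print("tcp s,t",T[:2]@ex,T[:2]@ey,T[2])
for n in("side","top"):
    s=snap(n); w=pts(s); p=w.reshape(-1,3); p=p[~np.isnan(p[:,0])]; S=p[:,:2]@ex; t=p[:,:2]@ey; z=p[:,2]
    print(n)
    for z0 in np.arange(.01,.2,.012):
        k=(abs(t+.012)<.05)&(S>.44)&(S<.56)&(abs(z-z0)<.006)
        if k.sum(): print(z0.round(3),k.sum(),"s",np.percentile(S[k],[0,50,100]).round(3),"t",np.percentile(t[k],[0,50,100]).round(3))
    # wrist cylinder
    k=(S>.4)&(S<.65)&(abs(t+.012)<.1)&(z>.3); print("wrist top z",np.percentile(z[k],[50,99]).round(3), p[k][z[k].argmax()].round(3)) if k.sum() else 0
```

```text
tcp s,t 0.5118146184329517 -0.012238063302146714 0.015951224503364766
side
0.01 88 s [0.443 0.524 0.527] t [-0.062 -0.004  0.038]
0.022 56 s [0.511 0.525 0.528] t [-0.062  0.005  0.037]
0.034 66 s [0.51  0.524 0.528] t [-0.061 -0.001  0.036]
0.046 74 s [0.509 0.524 0.527] t [-0.06  -0.002  0.036]
0.058 52 s [0.503 0.525 0.527] t [-0.061  0.001  0.037]
0.07 78 s [0.502 0.523 0.525] t [-0.062 -0.001  0.037]
0.082 105 s [0.503 0.523 0.554] t [-0.06   0.001  0.038]
0.094 82 s [0.503 0.524 0.553] t [-0.06  -0.001  0.029]
0.106 33 s [0.503 0.506 0.523] t [-0.025 -0.006  0.001]
0.118 26 s [0.503 0.506 0.517] t [-0.025 -0.005  0.001]
0.13 8 s [0.505 0.507 0.51 ] t [-0.004 -0.     0.001]
0.154 9 s [0.483 0.504 0.513] t [-0.022  0.01   0.011]
0.166 90 s [0.481 0.487 0.508] t [-0.06  -0.005  0.038]
0.178 161 s [0.481 0.489 0.501] t [-0.057 -0.01   0.037]
0.19 108 s [0.491 0.494 0.539] t [-0.055  0.004  0.037]
wrist top z [0.438 0.47 ] [0.41  0.012 0.472]
top
0.01 23 s [0.441 0.477 0.491] t [-0.06  -0.018  0.035]
0.154 1 s [0.481 0.481 0.481] t [-0.001 -0.001 -0.001]
0.166 59 s [0.481 0.488 0.494] t [-0.061 -0.023  0.037]
0.178 77 s [0.481 0.486 0.502] t [-0.06  -0.016  0.034]
0.19 39 s [0.492 0.497 0.512] t [-0.062 -0.044  0.037]
wrist top z [0.444 0.47 ] [0.404 0.011 0.473]
```

Run:
```python
from m import *
ex=np.array([.9933,-.1157]);ey=np.array([.1157,.9933])
s=snap("side"); w=pts(s); im=s["image"]
for v in range(206,230,2):
    print(v,[(u,*np.r_[w[v,u,:2]@ex,w[v,u,:2]@ey,w[v,u,2]].round(3).tolist(),im[v,u].tolist()) for u in (341,345,349,353)])
```

```text
206 [(341, 0.532, 0.003, 0.091, [90, 76, 80]), (345, 0.52, -0.001, 0.103, [94, 79, 82]), (349, 0.506, -0.003, 0.118, [99, 101, 104]), (353, 0.506, -0.015, 0.109, [83, 85, 88])]
208 [(341, 0.529, 0.005, 0.088, [97, 22, 21]), (345, 0.517, 0.001, 0.1, [97, 83, 86]), (349, 0.504, -0.002, 0.112, [99, 101, 104]), (353, 0.506, -0.016, 0.1, [88, 90, 93])]
210 [(341, 0.522, 0.009, 0.091, [96, 11, 14]), (345, 0.515, 0.002, 0.094, [94, 85, 86]), (349, 0.506, -0.003, 0.101, [100, 102, 104]), (353, 0.504, -0.015, 0.095, [88, 89, 92])]
212 [(341, 0.524, 0.007, 0.078, [77, 7, 5]), (345, 0.518, -0.001, 0.08, [98, 95, 97]), (349, 0.504, -0.003, 0.096, [101, 102, 105]), (353, 0.505, -0.016, 0.084, [88, 89, 93])]
214 [(341, 0.523, 0.008, 0.072, [76, 3, 8]), (345, 0.514, 0.002, 0.077, [93, 89, 92]), (349, 0.503, -0.003, 0.087, [101, 103, 106]), (353, 0.504, -0.017, 0.075, [90, 92, 94])]
216 [(341, 0.525, 0.006, 0.059, [80, 6, 9]), (345, 0.522, -0.005, 0.053, [94, 86, 91]), (349, 0.504, -0.004, 0.077, [102, 104, 107]), (353, 0.504, -0.017, 0.066, [92, 91, 94])]
218 [(341, 0.526, 0.005, 0.048, [74, 25, 29
[... 339 characters left out ...]
5, 0.032, [76, 46, 49]), (345, 0.513, -0.0, 0.041, [92, 91, 98]), (349, 0.511, -0.012, 0.034, [69, 70, 73]), (353, 0.524, -0.036, 0.001, [117, 106, 97])]
224 [(341, 0.525, 0.004, 0.02, [73, 18, 20]), (345, 0.527, -0.011, 0.006, [82, 61, 63]), (349, 0.525, -0.023, -0.0, [108, 106, 100]), (353, 0.518, -0.032, 0.002, [142, 136, 121])]
226 [(341, 0.525, 0.003, 0.01, [76, 22, 20]), (345, 0.522, -0.008, 0.005, [117, 101, 89]), (349, 0.519, -0.019, -0.0, [142, 137, 121]), (353, 0.514, -0.03, -0.002, [146, 141, 125])]
228 [(341, 0.523, 0.004, 0.004, [116, 95, 83]), (345, 0.517, -0.005, 0.003, [143, 136, 121]), (349, 0.514, -0.016, -0.0, [147, 141, 124]), (353, 0.506, -0.024, 0.003, [160, 154, 137])]
```

The side depth shows why: the fingers end at z≈0.06, though the reported TCP is 0.016. They were pushing the wall and lid above the button, which is untouched below. I'll back off and measure that offset in free space.

Request:
carry_out(
  steps=[
    [[-0.03, 0, 0], 0, 1],
    [[-0.07, 0, 0], 0, 1],
    [[-0.07, 0, 0], 0, 1],
    [[-0.07, 0, 0], 0, 1],
  ],
)

```text
time: 10.35
tool_pos: [0.45, -0.0646, 0.0197]
ee_rot: [3.141, -0.003, -0.117]
wrist_force: [0.1, -0.2, -1.0]
width: 0.0007
finger_force: 0.0
```

Run:
```python
from m import *
ex=np.array([.9933,-.1157]);ey=np.array([.1157,.9933])
o=robot.get_obs(); T=o["tool_pos"]; S0,T0=T[:2]@ex,T[:2]@ey; print("tcp s,t",S0,T0,T[2],o["ee_rot"])
s=snap("side"); w=pts(s); S=w[...,:2]@ex-S0; t=w[...,:2]@ey-T0; z=w[...,2]
k=(abs(S)<.02)&(abs(t)<.03)&(z>.012)&(z<.2)
for z0 in np.arange(.015,.16,.006):
    q=k&(abs(z-z0)<.003)
    if q.sum(): print(z0.round(3),q.sum(),"s",S[q].min().round(3),S[q].max().round(3),"t",t[q].min().round(3),t[q].max().round(3))
v,u=np.where(k); j=np.argsort(z[v,u])[:4]; print(u[j],v[j],z[v[j],u[j]])
save(cv2.resize(s["image"][170:270,300:420],(720,600),interpolation=cv2.INTER_CUBIC),"free.png")
```

```text
tcp s,t 0.4544590043512482 -0.012145171309547757 0.01966144067228713 [ 3.14125732e+00 -3.04387739e-03 -1.17083967e-01]
0.057 1 s -0.008 -0.008 t -0.003 -0.003
0.063 2 s -0.009 -0.008 t -0.008 0.004
0.069 10 s -0.011 0.007 t -0.006 0.012
0.075 18 s -0.01 0.008 t -0.009 0.013
0.081 15 s -0.01 0.008 t -0.01 0.013
0.087 17 s -0.011 0.009 t -0.012 0.014
0.093 19 s -0.01 0.007 t -0.011 0.014
0.099 16 s -0.011 0.007 t -0.01 0.013
0.105 15 s -0.01 0.005 t -0.009 0.013
0.111 13 s -0.01 -0.003 t -0.011 0.013
0.117 11 s -0.012 -0.001 t -0.001 0.014
0.123 8 s -0.01 0.01 t 0.007 0.013
0.129 3 s -0.01 0.006 t 0.008 0.012
0.135 1 s -0.01 -0.01 t 0.012 0.012
0.153 2 s -0.009 -0.007 t 0.022 0.023
0.159 3 s -0.012 -0.006 t 0.022 0.023
[365 363 367 365] [234 234 232 233] [0.05889134 0.06474987 0.06590461 0.06621703]
```

View pics/free.png

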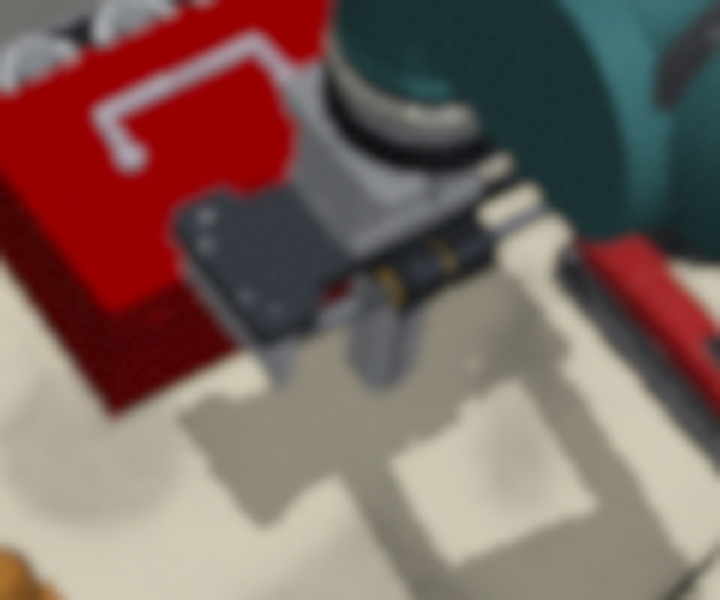

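The finger ends at pixel (380,385) of the crop, at z≈0.063 when 0.0197 is reported. So the true tip is about 44 mm above the reported TCP, and I'll apply that from here on. Descending 40 mm, then pressing.

Request:
carry_out(
  steps=[
    [[0, 0, 0.02], 0, 1],
    [[0, 0, 0.04], 0, 1],
    [[0, 0, 0.04], 0, 1],
    [[0.02, 0, 0.04], 0, 1],
    [[0.04, 0, 0.04], 0, 1],
    [[0.04, 0, 0.04], 0, 1],
  ],
)

```text
time: 11.15
tool_pos: [0.4905, -0.0695, -0.0199]
ee_rot: [3.141, -0.002, -0.117]
wrist_force: [-0.4, 0.5, -0.4]
width: 0.0006
finger_force: 0.0
```

Request:
carry_out(
  steps=[
    [[0.006, 0, 0], 0, 1],
    [[0.012, 0, 0], 0, 1],
    [[0.012, 0, 0], 0, 1],
  ],
)

```text
time: 11.52
tool_pos: [0.4971, -0.07, -0.0209]
ee_rot: [3.142, 0.007, -0.117]
wrist_force: [-9.9, 1.1, 6.8]
width: 0.0004
finger_force: 4.2
```

The button is in contact at the expected place, at about 10 N. Pressing through.

Request:
carry_out(
  steps=[
    [[0.004, 0, 0], 0, 1],
    [[0.008, 0, 0], 0, 1],
    [[0.01, 0, 0], 0, 1],
    [[0.01, 0, 0], 0, 1],
  ],
)

```text
time: 12.02
tool_pos: [0.5031, -0.0707, -0.0209]
ee_rot: [3.141, 0.015, -0.117]
wrist_force: [-16.0, 1.7, 13.1]
width: 0.0004
finger_force: 8.5
```

Request:
carry_out(
  steps=[
    [[0.003, 0, -0.003], 0, 1],
    [[0.005, 0, -0.005], 0, 1],
    [[0.005, 0, -0.005], 0, 1],
    [[0.005, 0, -0.005], 0, 1],
  ],
)

```text
time: 12.52
tool_pos: [0.5024, -0.0706, -0.0206]
ee_rot: [-3.141, 0.027, -0.117]
wrist_force: [-19.4, 2.2, 1.8]
width: 0.0006
finger_force: 9.6
```

Request:
carry_out(
  steps=[
    [[-0.03, 0, 0], 0, 1],
    [[-0.08, 0, 0], 0, 1],
    [[-0.1, 0, 0], 0, 1],
    [[-0.1, 0, -0.1], 0, 1],
    [[-0.1, 0.06, -0.17], 0, 1],
    [[-0.1, 0.16, -0.17], 0, -1],
    [[-0.1, 0.16, -0.17], 0, -1],
    [[-0.1, 0.16, -0.17], 0, -1],
    [[-0.1, 0.16, -0.17], 0, -1],
  ],
)

```text
time: 13.65
tool_pos: [0.3969, -0.2196, 0.1539]
ee_rot: [-3.141, -0.0, -0.119]
wrist_force: [1.2, 0.8, -0.9]
width: 0.0375
finger_force: 0.0
```

```bash
python3 look.py open2.png; python3 g.py .477 -.295 .1 -.116
```

```text
t 13.75 pos [ 0.3967 -0.2179  0.153 ] rpy [-3.14e+00  2.00e-03 -1.16e-01] F [-0.4  0.6  0.2] w 0.045 q [-0.63 -0.13  1.61  0.    1.66  1.06]
shift [0.0887 0.0674 0.0527] roll 0.0 dist 0.123
```

View pics/open2.png

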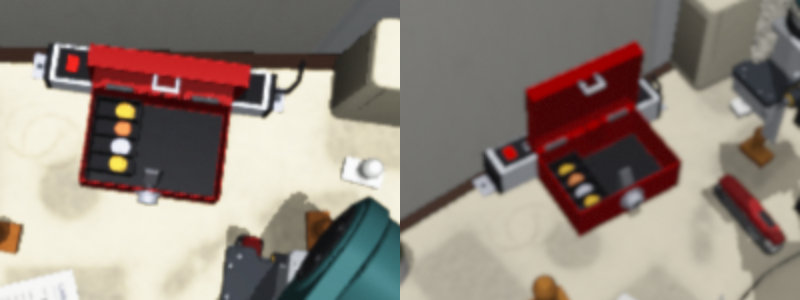

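The lid is up (top view about (165,65), side view about (585,90)). The coin tray is on the left and the empty compartment is on the right, around (185,150). Now checking the box pose and the arm's clearance over the monitor.

```bash
python3 - <<'E'
from m import *
ex=np.array([.9933,-.1157]);ey=np.array([.1157,.9933])
d=np.load("s1.npz"); a={k[:-2]:d[k] for k in d if k.endswith("_a")}; b={k[:-2]:d[k] for k in d if k.endswith("_b")}
d0=np.load("s0.npz"); w0=pts({k[:-2]:d0[k] for k in d0 if k.endswith("_a")})
# monitor strip along arm azimuth toward stamp
az=np.arctan2(-.295,.477); c,s_=np.cos(az),np.sin(az); p=w0.reshape(-1,3); p=p[~np.isnan(p[:,0])]
r=p[:,0]*c+p[:,1]*s_; l=-p[:,0]*s_+p[:,1]*c; 
for r0 in (.34,.38,.42,.46): 
    k=(abs(r-r0)<.02)&(abs(l)<.09); print("r",r0,"maxz",p[k,2].max().round(3))
w=pts(a); S=w[...,:2]@ex; t=w[...,:2]@ey; z=w[...,2]; im=a["image"].astype(int)
red=(im[...,0]>60)&(im[...,1]<50)&(im[...,2]<50)
k=red&(z>.05)&(z<.075)&(S>.5)&(S<.66)&(t>-.13)&(t<.1); print(rect(w,k)); print("rim s",np.percentile(S[k],[1,99]).round(3),"t",np.percentile(t[k],[1,99]).round(3))
k=red&(z>.1)&(S>.55)&(abs(t)<.1); print("lid top",z[k].max(),"s at high",np.median(S[k&(z>.17)]), np.percentile(S[k],[2,98]).round(3))
wb=pts(b); S=wb[...,:2]@ex; t=wb[...,:2]@ey; z=wb[...,2]; im=b["image"].astype(int); red=(im[...,0]>60)&(im[...,1]<50)&(im[...,2]<50)
for zz in(.09,.12,.15,.18): 
    k=red&(abs(z-zz)<.006)&(abs(t+.012)<.03); print(zz,k.sum(),np.percentile(S[k],[5,50,95]).round(3) if k.sum() else '')
E
python3 g.py .476 -.296 .09 -.116 .476 -.296 -.011 -.116
```

```text
r 0.34 maxz 0.185
r 0.38 maxz 0.244
r 0.42 maxz 0.304
r 0.46 maxz 0.345
(((586.0596313476562, -80.70059967041016), (179.10470581054688, 136.95387268066406), 83.37140655517578), array([[ 508., -162.],
       [ 644., -178.],
       [ 664.,    0.],
       [ 528.,   16.]], dtype=float32), 392)
rim s [0.523 0.66 ] t [-0.101  0.075]
lid top 0.19634936615318238 s at high 0.6517073884610985 [0.64  0.664]
0.09 49 [0.669 0.671 0.673]
0.12 34 [0.666 0.669 0.67 ]
0.15 38 [0.664 0.666 0.668]
0.18 0 
t 13.75 pos [ 0.3967 -0.2179  0.153 ] rpy [-3.14e+00  2.00e-03 -1.16e-01] F [-0.4  0.6  0.2] w 0.045 q [-0.63 -0.13  1.61  0.    1.66  1.06]
shift [0.0879 0.0685 0.0627] roll 0.0 dist 0.128
shift [0.088  0.0687 0.1637] roll 0.0 dist 0.198
```

Run:
```python
from m import *
d0=np.load("s0.npz"); p=np.vstack([pts({k[:-2]:d0[k] for k in d0 if k.endswith("_a")}).reshape(-1,3)]); p=p[~np.isnan(p[:,0])]
az=np.arctan2(-.295,.477); c,s_=np.cos(az),np.sin(az)
r=p[:,0]*c+p[:,1]*s_; l=-p[:,0]*s_+p[:,1]*c
for l0 in np.arange(-.12,.05,.02):
    k=(abs(l-l0)<.01)&(r>.25)&(r<.53)&(p[:,2]>.03); 
    if k.sum(): print(l0.round(2),[(r1.round(2), p[k&(abs(r-r1)<.02),2].max().round(3)) for r1 in np.arange(.3,.52,.04) if (k&(abs(r-r1)<.02)).any()])
# current arm: teal geometry seen by side cam, in arm plane coords
b={k[:-2]:v for k,v in np.load("s1.npz").items() if k.endswith("_b")}; w=pts(b); im=b["image"].astype(int)
teal=(im[...,1]>im[...,0]+15)&(im[...,2]>im[...,0]+10); o=robot.get_obs(); a1=o["joint_positions"][0]
q=w[teal]; q=q[~np.isnan(q[:,0])]; r=q[:,0]*np.cos(a1)+q[:,1]*np.sin(a1); l=-q[:,0]*np.sin(a1)+q[:,1]*np.cos(a1)
for r1 in np.arange(.2,.6,.05):
    k=abs(r-r1)<.02
    if k.sum()>5: print("arm r",r1.round(2),k.sum(),"l",np.percentile(l[k],[1,99]).round(3),"z",np.percentile(q[k,2],[1,99]).round(3))
print(o["tool_pos"])
```

```text
-0.12 [(np.float64(0.3), np.float64(0.246)), (np.float64(0.34), np.float64(0.302)), (np.float64(0.38), np.float64(0.345)), (np.float64(0.42), np.float64(0.347)), (np.float64(0.46), np.float64(0.342))]
-0.1 [(np.float64(0.3), np.float64(0.184)), (np.float64(0.34), np.float64(0.244)), (np.float64(0.38), np.float64(0.309)), (np.float64(0.42), np.float64(0.345)), (np.float64(0.46), np.float64(0.346))]
-0.08 [(np.float64(0.3), np.float64(0.123)), (np.float64(0.34), np.float64(0.185)), (np.float64(0.38), np.float64(0.244)), (np.float64(0.42), np.float64(0.304)), (np.float64(0.46), np.float64(0.345))]
-0.06 [(np.float64(0.3), np.float64(0.08)), (np.float64(0.34), np.float64(0.124)), (np.float64(0.38), np.float64(0.186)), (np.float64(0.42), np.float64(0.256)), (np.float64(0.46), np.float64(0.274))]
-0.04 [(np.float64(0.34), np.float64(0.079)), (np.float64(0.38), np.float64(0.128)), (np.float64(0.42), np.float64(0.199)), (np.float64(0.46), np.float64(0.198))]
-0.02 [(np.float64(0.38), np.float64(0.076)), (np.float64(0.42), np.float64(0.128))]
0.0 [(np.float64(0.38), np.float64(0.044)), (np.float64(0.42), np.float64(0.04))]
0.02 [(np.float64(0.38), np.float64(0.047)), (np.float64(0.42), np.float64(0.052)), (np.float64(0.46), np.float64(0.047))]
0.04 [(np.float64(0.38), np.float64(0.04)), (np.float64(0.42), np.float64(0.05)), (np.float64(0.46), np.float64(0.05)), (np.float64(0.5), np.float64(0.044))]
arm r 0.2 1848 l [-0.222  0.3  ] z [0.004 0.59 ]
arm r 0.25 1390 l [-0.09   0.255] z [0.003 0.58 ]
arm r 0.3 1504 l [-0.08   0.113] z [0.098 0.573]
arm r 0.35 1203 l [-0.051  0.113] z [0.098 0.578]
arm r 0.4 2777 l [-0.048  0.114] z [0.097 0.584]
arm r 0.45 1078 l [-0.039  0.115] z [0.222 0.588]
[ 0.39673868 -0.21787392  0.15295359]
```

Request:
carry_out(
  steps=[
    [[0.088, 0.069, 0.0], 0, -1],
    [[0.088, 0.069, 0.0], 0, -1],
    [[0.088, 0.069, 0.04], 0, -1],
    [[0.088, 0.069, 0.08], 0, -1],
    [[0.088, 0.069, 0.11], 0, -1],
    [[0.088, 0.069, 0.11], 0, -1],
  ],
)

```text
time: 14.5
tool_pos: [0.4744, -0.2943, 0.0399]
ee_rot: [-3.137, 0.007, -0.114]
wrist_force: [0.3, 0.2, -0.5]
width: 0.0941
finger_force: 0.0
```

```bash
python3 g.py .476 -.296 -.008 -.116
python3 - <<'E'
from m import *
o=robot.get_obs(); T=o["tool_pos"]; s=snap("side"); w=pts(s); im=s["image"].astype(int)
d=w[...,:2]-T[:2]; n=np.linalg.norm(d,axis=2)
k=(n<.075)&(w[...,2]>.03)&(w[...,2]<.16)
for z0 in np.arange(.035,.15,.01):
    q=k&(abs(w[...,2]-z0)<.005)
    if q.sum(): print(z0.round(3),q.sum(),"dx",d[q][:,0].min().round(3),d[q][:,0].max().round(3),"dy",np.percentile(d[q][:,1],[0,50,100]).round(3))
E
```

```text
t 14.5 pos [ 0.4744 -0.2943  0.0399] rpy [-3.137  0.007 -0.114] F [ 0.3  0.2 -0.5] w 0.094 q [-0.66  0.17  1.53  0.    1.45  1.03]
shift [0.0022 0.0017 0.0479] roll 0.01 dist 0.048
0.035 11 dx -0.005 0.006 dy [-0.006  0.004  0.006]
0.045 8 dx -0.005 0.006 dy [-0.002  0.006  0.009]
0.055 21 dx -0.011 0.012 dy [-0.007  0.007  0.011]
0.065 47 dx -0.009 0.016 dy [-0.015  0.003  0.011]
0.075 4 dx -0.004 0.007 dy [0.001 0.001 0.003]
0.085 4 dx -0.004 -0.002 dy [0.049 0.052 0.057]
0.095 18 dx -0.003 0.014 dy [0.049 0.058 0.06 ]
0.105 23 dx -0.003 0.017 dy [-0.05   0.057  0.06 ]
0.115 28 dx -0.004 0.017 dy [-0.05   0.055  0.061]
0.125 39 dx -0.015 0.018 dy [-0.057  0.053  0.061]
0.135 44 dx -0.014 0.018 dy [-0.058  0.002  0.059]
0.145 26 dx -0.015 0.014 dy [-0.056  0.005  0.061]
```

Request:
carry_out(
  steps=[
    [[0.002, 0.002, 0.025], 0, -1],
    [[0.002, 0.002, 0.048], 0, -1],
    [[0.002, 0.002, 0.048], 0, -1],
    [[0.002, 0.002, 0.048], 0, 1],
    [[0.002, 0.002, 0.048], 0, 1],
    [[0.002, 0.002, 0.048], 0, 1],
    [[0.002, 0.002, 0.048], 0, 1],
    [[0.002, 0.002, 0.048], 0, 1],
    [[0.002, 0.002, 0.048], 0, 1],
  ],
)

```text
time: 15.68
tool_pos: [0.4781, -0.3004, -0.0041]
ee_rot: [3.142, 0.0, -0.117]
wrist_force: [0.3, 0.3, -0.2]
width: 0.0375
finger_force: 0.0
```

Request:
carry_out(
  steps=[
    [[0, 0, 0], 0, 1],
    [[0, 0, 0], 0, 1],
    [[0, 0, 0], 0, 1],
    [[0, 0, 0], 0, 1],
  ],
)

```text
time: 16.18
tool_pos: [0.4781, -0.3004, -0.0041]
ee_rot: [-3.142, 0.0, -0.117]
wrist_force: [-0.8, 1.0, -0.2]
width: 0.0248
finger_force: 30.0
```

Request:
carry_out(
  steps=[
    [[0, 0, -0.04], 0, 1],
    [[0, 0, -0.09], 0, 1],
    [[0, 0, -0.125], 0, 1],
    [[0, 0, -0.125], 0, 1],
  ],
)

```text
time: 16.68
tool_pos: [0.4801, -0.3019, 0.1249]
ee_rot: [3.137, -0.007, -0.117]
wrist_force: [-0.7, -0.5, -1.0]
width: 0.0246
finger_force: 30.0
```

```bash
python3 g.py .5708 -.1123 .121 -.116
python3 - <<'E'
from m import *
o=robot.get_obs(); T=o["tool_pos"]; s=snap("side"); w=pts(s); im=s["image"].astype(int)
d=w[...,:2]-T[:2]; n=np.linalg.norm(d,axis=2)
br=(im[...,0]>im[...,2]+40)&(n<.06)&(w[...,2]>.03)
print(br.sum(),"z",np.percentile(w[br][:,2],[1,99]).round(3),"dx",np.percentile(d[br][:,0],[1,50,99]).round(3),"dy",np.percentile(d[br][:,1],[1,50,99]).round(3))
E
```

```text
t 16.68 pos [ 0.4801 -0.3019  0.1249] rpy [ 3.137 -0.007 -0.117] F [-0.7 -0.5 -1. ] w 0.025 q [-0.66  0.13  1.41 -0.    1.6   1.03]
shift [ 0.0679 -0.1989  0.0036] roll -0.01 dist 0.21
211 z [0.138 0.284] dx [-0.032 -0.01   0.019] dy [-0.013  0.008  0.04 ]
```

The stamp is held and lifted. Carrying it over the compartment now.

Request:
carry_out(
  steps=[
    [[0.02, -0.05, 0], 0, 1],
    [[0.04, -0.1, 0], 0, 1],
    [[0.055, -0.15, 0], 0, 1],
    [[0.068, -0.199, 0], 0, 1],
    [[0.068, -0.199, 0], 0, 1],
    [[0.068, -0.199, 0], 0, 1],
    [[0.068, -0.199, 0], 0, 1],
  ],
)

```text
time: 17.6
tool_pos: [0.5681, -0.1119, 0.12]
ee_rot: [3.141, 0.002, -0.119]
wrist_force: [0.9, 0.1, -0.6]
width: 0.0247
finger_force: 30.0
```

```bash
python3 g.py .5708 -.1123 .030 -.116 .5708 -.1123 .001 -.116
python3 - <<'E'
from m import *
ex=np.array([.9933,-.1157]);ey=np.array([.1157,.9933])
s=snap("side"); w=pts(s); im=s["image"].astype(int); S=w[...,:2]@ex; t=w[...,:2]@ey; z=w[...,2]
br=(im[...,0]>im[...,2]+40)&(im[...,1]>im[...,2]+12)&(S>.5)&(S<.64)&(t>-.1)&(t<.0)&(z>.08)
print(br.sum(),"z",np.percentile(z[br],[1,99]).round(3),"s",np.percentile(S[br],[1,50,99]).round(3),"t",np.percentile(t[br],[1,50,99]).round(3))
save(cv2.resize(s["image"][120:270,270:450],(720,600),interpolation=cv2.INTER_CUBIC),"hold.png")
E
```

```text
t 17.6 pos [ 0.5681 -0.1119  0.12  ] rpy [ 3.141e+00  2.000e-03 -1.190e-01] F [ 0.9  0.1 -0.6] w 0.025 q [-0.29  0.17  1.37 -0.    1.6   1.4 ]
shift [0.0029 0.     0.09  ] roll -0.02 dist 0.09
shift [0.003 0.    0.119] roll -0.02 dist 0.119
262 z [0.129 0.225] s [0.547 0.567 0.597] t [-0.059 -0.04  -0.026]
```

View pics/hold.png

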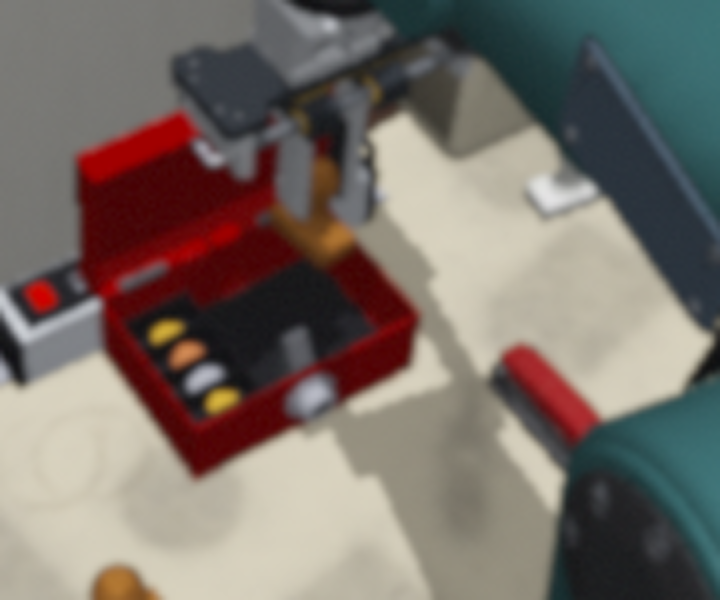

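The picture shows the stamp upright between the fingers at about (315,220), above the compartment and clear of the lid. Lowering it now.

Request:
carry_out(
  steps=[
    [[0.003, 0, 0.04], 0, 1],
    [[0.003, 0, 0.08], 0, 1],
    [[0.003, 0, 0.1], 0, 1],
    [[0.003, 0, 0.112], 0, 1],
    [[0.003, 0, 0.118], 0, 1],
    [[0.003, 0, 0.118], 0, 1],
    [[0.003, 0, 0.118], 0, 1],
  ],
)

```text
time: 18.52
tool_pos: [0.5728, -0.1114, 0.0042]
ee_rot: [3.141, -0.002, -0.117]
wrist_force: [-0.2, 0.2, -0.8]
width: 0.0244
finger_force: 30.0
```

Request:
carry_out(
  steps=[
    [[0, 0, 0.003], 0, 1],
    [[0, 0, 0.005], 0, 1],
    [[0, 0, 0.005], 0, 1],
  ],
)

```text
time: 18.9
tool_pos: [0.5722, -0.111, -0.0016]
ee_rot: [3.141, -0.001, -0.117]
wrist_force: [0.2, 0.3, -0.5]
width: 0.0242
finger_force: 30.0
```

Request:
carry_out(
  steps=[
    [[0, 0, 0.002], 0, 1],
    [[0, 0, 0.003], 0, 1],
    [[0, 0, 0.003], 0, 1],
  ],
)

```text
time: 19.27
tool_pos: [0.5728, -0.111, -0.0018]
ee_rot: [3.141, -0.002, -0.117]
wrist_force: [-4.6, 2.4, 12.0]
width: 0.0246
finger_force: 30.0
```

Request:
carry_out(
  steps=[
    [[0, 0, -0.002], 0, -0.2],
    [[0, 0, -0.002], 0, -0.2],
    [[0, 0, -0.002], 0, -0.2],
    [[0, 0, -0.002], 0, -0.2],
    [[0, 0, -0.002], 0, -0.2],
    [[0, 0, -0.002], 0, -0.2],
  ],
)

```text
time: 20.02
tool_pos: [0.5719, -0.1111, -0.0031]
ee_rot: [3.142, 0.0, -0.117]
wrist_force: [-0.1, 1.0, -0.2]
width: 0.0567
finger_force: 0.0
```

Request:
carry_out(
  steps=[
    [[0, 0, -0.04], 0, -0.2],
    [[0, 0, -0.08], 0, -0.2],
    [[0, 0, -0.13], 0, -0.2],
    [[0, 0, -0.19], 0, -0.2],
    [[-0.06, 0.03, -0.22], 0, 1],
    [[-0.12, 0.08, -0.22], 0, 1],
    [[-0.13, 0.12, -0.22], 0, 1],
    [[-0.13, 0.12, -0.22], 0, 1],
  ],
)

```text
time: 21.02
tool_pos: [0.4267, -0.2179, 0.2177]
ee_rot: [3.14, -0.001, -0.124]
wrist_force: [0.7, 0.1, 0.6]
width: 0.0197
finger_force: 0.0
```

```bash
python3 look.py placed.png; python3 g.py .72 -.09 .25 -.116
python3 - <<'E'
from m import *
ex=np.array([.9933,-.1157]);ey=np.array([.1157,.9933])
d=np.load("s1.npz")
for n in "ab":
    s={k[:-2]:d[k] for k in d if k.endswith("_"+n)}; w=pts(s); im=s["image"].astype(int); S=w[...,:2]@ex; t=w[...,:2]@ey; z=w[...,2]
    br=(im[...,0]>im[...,2]+35)&(im[...,1]>im[...,2]+12)&(S>.53)&(S<.64)&(t>-.1)&(t<.005)&(z>.008)&(z<.12)
    print(n,br.sum(),"z",np.percentile(z[br],[1,99]).round(3),"s",np.percentile(S[br],[1,50,99]).round(3),"t",np.percentile(t[br],[1,50,99]).round(3))
    top=br&(z>.045); print("  handle s,t",np.median(S[top]),np.median(t[top]))
    red=(im[...,0]>60)&(im[...,1]<50)&(im[...,2]<50)&(S>.6)&(S<.75)&(t>-.13)&(t<.1)&(z>.1); print("  lid z",np.percentile(z[red],[2,99]).round(3),"s",np.percentile(S[red],[2,98]).round(3),"t",np.percentile(t[red],[1,99]).round(3))
    r2=(im[...,0]>60)&(im[...,1]<50)&(im[...,2]<50)&(S>.5)&(S<.545)&(t>-.13)&(t<.1)&(z>.05)&(z<.075); print("  rim front s",np.percentile(S[r2],[2,10]).round(3))
E
```

```text
t 21.12 pos [ 0.4287 -0.2153  0.2171] rpy [-3.141e+00 -1.000e-03 -1.190e-01] F [ 0.8  0.2 -0.1] w 0.012 q [-0.58 -0.08  1.43  0.    1.78  1.11]
shift [ 0.2745 -0.159  -0.0326] roll -0.02 dist 0.319
a 221 z [0.015 0.072] s [0.554 0.574 0.605] t [-0.057 -0.04  -0.026]
  handle s,t 0.5774211238231595 -0.040121793547868316
  lid z [0.187 0.195] s [0.64  0.664] t [-0.102  0.077]
  rim front s [0.523 0.523]
b 195 z [0.01  0.077] s [0.548 0.575 0.604] t [-0.1   -0.038 -0.005]
  handle s,t 0.5741970938390415 -0.036575366053516654
  lid z [0.102 0.194] s [0.641 0.671] t [-0.103  0.079]
  rim front s [0.523 0.524]
```

View pics/placed.png

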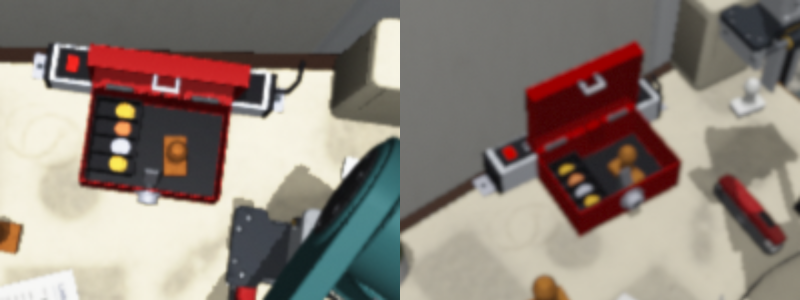

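The stamp stands upright in the compartment: top view about (175,152), side view about (630,160). The lid is up and the box is square on the rail. Next I go over behind the lid.

Request:
carry_out(
  steps=[
    [[0.06, -0.04, -0.01], 0, 1],
    [[0.11, -0.075, -0.01], 0, 1],
    [[0.16, -0.11, -0.01], 0, 1],
    [[0.21, -0.14, -0.01], 0, 1],
    [[0.249, -0.153, -0.01], 0, 1],
    [[0.249, -0.153, -0.01], 0, 1],
    [[0.249, -0.153, -0.01], 0, 1],
    [[0.249, -0.153, 0.05], 0, 1],
    [[0.249, -0.153, 0.1], 0, 1],
    [[0.249, -0.153, 0.1], 0, 1],
  ],
)

```text
time: 22.38
tool_pos: [0.6892, -0.0916, 0.1119]
ee_rot: [-3.141, 0.011, -0.118]
wrist_force: [0.5, 0.0, -0.1]
width: 0.0002
finger_force: 0.0
```

```bash
python3 g.py .694 -.0924 .106 -.116 .654 -.0877 .106 -.116
```

```text
t 22.38 pos [ 0.6892 -0.0916  0.1119] rpy [-3.141  0.011 -0.118] F [ 0.5  0.  -0.1] w 0.0 q [-0.21  0.44  1.05 -0.    1.67  1.47]
shift [0.005  0.0003 0.0058] roll -0.01 dist 0.008
shift [-0.0353  0.0003  0.0063] roll -0.01 dist 0.036
```

Request:
carry_out(
  steps=[
    [[-0.015, 0, 0], 0, 1],
    [[-0.03, 0, 0], 0, 1],
    [[-0.042, 0, 0.002], 0, 1],
    [[-0.054, 0, 0.004], 0, 1],
    [[-0.066, 0, 0.006], 0, 1],
    [[-0.078, 0, 0.008], 0, 1],
    [[-0.088, 0, 0.01], 0, 1],
    [[-0.088, 0, 0.01], 0, 1],
  ],
)

```text
time: 23.38
tool_pos: [0.6055, -0.0817, 0.1069]
ee_rot: [-3.142, 0.001, -0.117]
wrist_force: [0.8, 0.5, 1.7]
width: 0.0002
finger_force: 0.7
```

```bash
cat > lid.py <<'E'
from m import *
ex=np.array([.9933,-.1157]);ey=np.array([.1157,.9933])
o=robot.get_obs(); T=o["tool_pos"]; print("tcp s",(T[:2]@ex).round(4),"t",(T[:2]@ey).round(4),"true z",(T[2]+.0435).round(4),"F",o["wrist_force"].round(1))
s=snap("side"); w=pts(s); im=s["image"].astype(int); S=w[...,:2]@ex; t=w[...,:2]@ey; z=w[...,2]
red=(im[...,0]>60)&(im[...,1]<50)&(im[...,2]<50)&(S>.48)&(S<.72)&(t>.03)&(t<.09)
for z0 in np.arange(.06,.2,.015):
    q=red&(abs(z-z0)<.004)
    if q.sum(): print(z0.round(3),q.sum(),S[q].min().round(3),S[q].max().round(3))
E
python3 lid.py
```

```text
tcp s 0.6109 t -0.0111 true z 0.1504 F [0.8 0.5 1.7]
0.06 86 0.523 0.687
0.075 4 0.641 0.654
0.09 18 0.626 0.662
0.105 17 0.609 0.646
0.12 26 0.598 0.634
0.135 22 0.582 0.618
0.15 34 0.562 0.604
0.165 109 0.564 0.589
```

Request:
carry_out(
  steps=[
    [[-0.01, 0, 0.005], 0, 1],
    [[-0.02, 0, 0.01], 0, 1],
    [[-0.03, 0, 0.018], 0, 1],
    [[-0.04, 0, 0.027], 0, 1],
    [[-0.05, 0, 0.037], 0, 1],
    [[-0.058, 0, 0.046], 0, 1],
    [[-0.062, 0, 0.05], 0, 1],
    [[-0.062, 0, 0.05], 0, 1],
  ],
)

```text
time: 24.42
tool_pos: [0.5482, -0.075, 0.0596]
ee_rot: [3.141, -0.009, -0.117]
wrist_force: [5.3, -0.2, 5.4]
width: 0.0002
finger_force: 3.2
```

```bash
python3 lid.py
```

```text
tcp s 0.5532 t -0.0111 true z 0.1031 F [ 5.3 -0.2  5.4]
0.06 77 0.522 0.677
0.075 32 0.523 0.647
0.09 241 0.522 0.653
0.105 82 0.523 0.564
```

Request:
carry_out(
  steps=[
    [[0.004, 0, 0.004], 0, 1],
    [[0.004, 0, 0.008], 0, 1],
    [[0.004, 0, 0.012], 0, 1],
    [[0.004, 0, 0.016], 0, 1],
    [[0.004, 0, 0.016], 0, 1],
  ],
)

```text
time: 25.1
tool_pos: [0.5477, -0.075, 0.0458]
ee_rot: [3.141, 0.001, -0.117]
wrist_force: [-11.4, 2.0, 23.0]
width: 0.0006
finger_force: 11.7
```

```bash
python3 lid.py
```

```text
tcp s 0.5527 t -0.0111 true z 0.0893 F [-11.4   2.   23. ]
0.06 42 0.521 0.674
0.075 64 0.521 0.648
0.09 509 0.52 0.649
```

Request:
carry_out(
  steps=[
    [[0, 0, 0.002], 0, 1],
    [[0, 0, 0.002], 0, 1],
    [[0, 0, -0.04], 0, 1],
    [[0, 0, -0.1], 0, 1],
    [[-0.05, 0.05, -0.14], 0, 1],
    [[-0.1, 0.1, -0.14], 0, 1],
    [[-0.12, 0.15, -0.14], 0, 1],
    [[-0.12, 0.15, -0.14], 0, 1],
    [[-0.12, 0.15, -0.14], 0, 1],
  ],
)

```text
time: 26.28
tool_pos: [0.4117, -0.2101, 0.1801]
ee_rot: [-3.14, 0.001, -0.119]
wrist_force: [0.4, -0.4, -0.6]
width: 0.0005
finger_force: 0.0
```

```bash
python3 lid.py
python3 - <<'E'
from m import *
ex=np.array([.9933,-.1157]);ey=np.array([.1157,.9933])
a=snap("top"); w=pts(a); im=a["image"].astype(int); Z=w[...,2]; v,u=np.mgrid[:400,:640]
red=(im[...,0]>100)&(im[...,1]<60)&(im[...,2]<60)&(u>290)&(u<385)&(v>135)&(v<225)&(Z>0.05); r=rect(w,red); print(r[0],"z",np.percentile(Z[red],[2,50,98]).round(3))
print([(q@ex).round().item() for q in r[1]],[(q@ey).round().item() for q in r[1]])
S=w[...,:2]@ex
for lo,hi in((.52,.54),(.57,.59),(.62,.64)): k=red&(S>lo)&(S<hi); print(lo,np.median(Z[k]).round(4))
for nm,W in dict(mug=(160,220,128,170),glue=(186,208,216,235)).items():
    m=(u>=W[0])&(u<W[1])&(v>=W[2])&(v<W[3])&(Z>.008); print(nm,rect(w,m)[0])
E
```

```text
tcp s 0.4332 t -0.161 true z 0.2236 F [ 0.4 -0.4 -0.6]
0.06 54 0.522 0.674
0.075 69 0.521 0.648
0.09 724 0.521 0.65
((600.8642578125, -63.440093994140625), (217.58285522460938, 164.15478515625), 83.03359985351562) z [0.061 0.09  0.094]
[521.0, 685.0, 687.0, 523.0] [-101.0, -102.0, 115.0, 116.0]
0.52 0.0909
0.57 0.0899
0.62 0.0888
mug ((652.0401611328125, 279.9902648925781), (77.20407104492188, 98.69725799560547), 22.784881591796875)
glue ((460.0071105957031, 264.5450134277344), (24.907447814941406, 24.830974578857422), 68.40007781982422)
```

```bash
python3 -c "
from bench import robot
print(robot.close_job())"
```

```text
the job is handed in; nothing more can be done
None
```

I handed the job in with the stamp upright in the empty compartment, the lid shut and apparently latched (about 0.02 rad by depth), and the box square against the rail; the glue stick had not moved, the mug was never touched, and the verdict was not shown to me.

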